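# Close a board test fixture: top plate onto its guide pins, then latch it

## Robot

A 7-joint arm with a two-finger parallel gripper is mounted at the origin on a cart in front of the work surface, level with it; the furniture and walls round the work are solid. World frame = base frame: x ahead of the robot, y to its left, z up, the work surface at z = 0. Lengths are in mm, angles in rad, forces in N, time in s.
With the tool pointing down it reaches from about 400 to 850 mm from the base axis. Payload 10.4 kg.
Tool frame: the origin (TCP) lies on the centre line of the jaws, within the pads' length; the fingertips stand 11 mm ahead of it and the grasp point (between the pads) lies 8 mm behind it (bot.tip_reach is the z of the fingertips in the tool frame, in mm); z points along the fingers, y is the line along which they close (so a half turn about z gives the same grasp; the last joint's range is limited). The gripper opens to 85 mm and grips with 20 to 120 N. Pads are 22 mm wide; open, the fingers measure 114 mm over their backs; the gripper's body (76 mm by 85 mm) begins 54 mm behind the grasp point. The pads swing forward as they close: fully open they stand 13 mm farther back than shut.
Start: joints at [1.171, 0.332, -0.065, 1.46, 0.022, 1.35, -0.088], TCP at [229.989, -581.167, 242.338] pointing down, gripper open.
Joint ranges: [-2.6, 2.6], [-0.5, 2.12], [-1.47, 1.34], [0.16, 2.42], [-1.27, 4.41], [0.06, 2.06], [-2.6, 2.6]. Speed limits (rad/s): [2.22, 2.22, 2.79, 2.79, 3.14, 3.14, 3.14].

## Interface

Orientations are given as a unit quaternion [w, x, y, z].
In Python, from cell import telemetry, vision, sign_off, find_in, bot gives the robot as it stands.
- The arm moves only by the tool move_arm, never from a script. Its arguments are lists of equal length, an entry for each row: "fingers": the finger opening in m, from 0 to 0.0854; "offset": the shift along the world's x, y, z in m, a list of three; "rotation": the turn, a rotation vector about the world's x, y, z in degrees, a list of three. In form: {"fingers": [fingers, ...], "offset": [[tx, ty, tz], ...], "rotation": [[rx, ry, rz], ...]}. A call has 1 to 20 rows; each row shifts and turns the commanded pose from where the row before left it; what a row does not reach is not made up. A row lasts 1/8 s, in which the tool goes at most 62.5 mm and 10.7 degrees, less where a joint would pass 70% of its speed; a pose out of reach is approached as far as the arm can. A call is refused whole if a number of a shift passes 0.0625 or a number of a turn 10.7, either way. A call with a gripper value outside its range is refused whole. The fingers move at their own pace and stop on an object; the grip force is fixed at half the most. Time passes only in rows, so rows that do not move let the fingers close. It gives the time, the measured TCP pose, the force, the opening and the grip force at its end, in the units of the state.
- telemetry.read_state(): the state, without advancing time (a new reading comes with each control period).
- vision.camera(name): name is "scene" or "top" or "wrist"; returns (picture, depth): 400x640x3 uint8, red, green, blue; 400x640 float32, mm along the optical axis (not along the pixel's ray), 0 where there is no reading.
- vision.get_calibration(name): a dict with "vertical_fov" (degrees; the focal length in pixels is half the picture's height over the tangent of half this angle, whatever the lens; pixels are square), "cx", "cy" (the principal point, pixels), "k1" (the pictures are not rectified: a ray, as slopes to the right and down, at radius r is drawn at 1 + k1 r^2 times it, then the intrinsics apply), "position" and "attitude" of the camera in the world. Camera axes: x right, y down, z forward; pixel columns grow to the right and rows downward; lengths in mm; the calibration is good to about 2 mm. A picture is of the moment at which its call begins: read the wrist's pose just before it. get_calibration takes no time and is no camera call; for the wrist camera it gives the pose at the moment of the call.
- sign_off(): hands the job in; it is judged then, once.
Trained networks look in the newest picture that a camera, given by its name, has taken for a name from the list of things; names that differ only in an ending like _2 or _b are one class to them, and where a whole thing is asked for, a point or a joint stands for the part that bears it (a point fixed in the world has none). Each returns a list of dicts, best first, with "p" (0 to 1); they miss things now and then, are a little off and sometimes report something else, mostly with a low value. They report only what shows in the picture. A call takes as long as a camera call. They do not tell look-alikes from the thing itself.
- find_in(label, camera): "at" ([x, y, z] in mm, in world coordinates, good to about 4 mm: the middle of the surface that is visible of it).
The state is a dict: "time_s": time; "joints": joint angles; "qd": joint speeds; "effort": joint torques, N m; "tool_pos": TCP position; "ee_rot": TCP orientation; "ft_force": force on the tool from outside, world axes, zero at the start; "ft_torque": the same for the moment, N m; "gripper_width": opening from 0.0 (shut) to 1.0 (fully open); "gripper_force": force on a finger pad.
Only numpy, scipy, OpenCV 4.12 (cv2) and the standard library are available. Lean on these libraries where they do the work, as an engineer would, in place of code of your own. Each camera call takes 0.05 s, during which the arm holds its last target. There are 200 camera calls.

## Task

Close the board test fixture: lift the loose metal top plate by its handle and lower it, level and gently without letting it drop, over the fixture's two guide pins until it sits fully down on both seat blocks. Then swing the latches at both ends of the fixture all the way in over the plate, and let go. Leave the other things on the desk where they are.

Things in the scene. Friction and masses are not known exactly. Their poses are not given: they have to be found in the camera images.
- top_plate: loose aluminium plate, 84 (x) x 160 (y) x 14 (z) mm, about 0.3 to 0.55 kg, at the start flat on the 3 mm thick green mat; origin at the centre of its underside, z up, y along its length. Two through holes of 14 mm on its long centre line, 46 mm either side of the origin (y = +-46 mm), slightly chamfered. It is the same both ways round (half turn about z).
- handle (a point): middle of the plate's bar handle, 43 mm above the plate's underside; the bar runs along the plate's y: 66 mm long, 14 mm wide (x), 14 mm high, with a post under it at each end (y = +-29 mm); 22 mm of free space between the bar and the plate's top
- fixture: fixed test fixture: grey base 110 (x) x 226 (y) x 12 mm; on it two aluminium seat blocks 64 (x) x 34 (y) mm, centred at y = +-46 mm, tops 64 mm above the desk, each with an upright steel guide pin; a round circuit board between them, below their tops; latch posts at the ends. Origin at the centre of the base's underside; y along its length, -x its front (robot side).
- seat (a point): midway between the pins at the height of the seat blocks' tops, 64 mm above the desk; axes as the fixture's. The plate's origin comes to lie here when it is fully down, its length along fixture y (either way round)
- pin_left (a point): tip of the guide pin at fixture y = +46 mm: 12 mm diameter, 32 mm tall above its seat block, its top 6 mm tapered to 7 mm; it ends 18 mm above the top of the seated plate
- pin_right (a point): tip of the guide pin at fixture y = -46 mm, same as the other
- latch_left (a joint): turn (rad) of the stiff steel latch at the fixture's left end, about a vertical pivot. 0 = closed, at a hard stop: its arm points along fixture -y, over the plate. Grows as the arm swings to the fixture's front: at 1.57 the arm points along fixture -x, clear of the plate; limit 2.3; starts at 1.5 to 2.1. Takes about 0.05 N m (1.6 N at the knob) and stays where it is left.
- latch_right (a joint): turn (rad) of the stiff steel latch at the fixture's right end, about a vertical pivot. 0 = closed, at a hard stop: its arm points along fixture +y, over the plate. Grows as the arm swings to the fixture's front: at 1.57 the arm points along fixture -x, clear of the plate; limit 2.3; starts at 1.5 to 2.1. Takes about 0.05 N m (1.6 N at the knob) and stays where it is left.
- latch_left_pivot (a point): on the left latch's vertical pivot axis (fixture y = +100 mm), at the height of the knob's middle, 104 mm above the desk; the arm is 16 mm wide and 8 mm thick, reaches 42 mm from the pivot, and its underside is 80 mm above the desk, 2 mm above the seated plate
- latch_right_pivot (a point): the same for the right latch (fixture y = -100 mm)
- knob_left (a point): middle of the left latch's upright black knob: 16 mm diameter, 24 mm high (92 to 116 mm above the desk), on the arm 32 mm from the pivot
- knob_right (a point): the same for the right latch
- tape: reel of amber tape lying flat, 58 mm across, 19 mm high; bystander, origin at the middle of its underside
- flux_bottle: clear bottle with a black cap, standing, 31 mm across, 82 mm high; bystander, origin at the middle of its underside
- solder_reel: reel of solder wire standing on its flange, 56 mm across, 37 mm high; bystander, origin at the middle of its underside
- cutters: cutters with red grips, lying flat, 116 mm long, 10 mm high; bystander, origin at the middle of its underside
Things that resemble listed ones, but are neither listed nor needed, are in the scene too. There is more than one size of the top_plate; the one meant has the size given above.

How it is judged:
By the outcome, as a careful person would: the job done as asked, in the order asked, and still so for the second after the job is handed in, with the robot touching nothing.
It also fails if it takes over 72 s, if anything falls off the work surface, if the arm or the gripper's body presses on something with over 40 N, if the wrist force passes 120 N, or if a joint passes its speed limit or range.

## Working session

There is one attempt and no reset: what is moved stays moved. The work goes in short steps, Python scripts to look and compute and a tool call to move; the robot and the scene stay as the last step left them, time stands still between calls to the robot, and variables do not carry over. Pictures are saved under pics/ and viewed, at most 10 in all, crops included, and the job is handed in when it is done.

Besides the shell and the picture viewer there is one more tool, called as name(argument=value, ...) on one line, values as JSON. move_arm: Moves the arm, as the interface text tells. Its arguments: {"type":"object","properties":{"fingers":{"type":"array","items":{"type":"number"}},"offset":{"type":"array","items":{"type":"array","items":{"type":"number"}}},"rotation":{"type":"array","items":{"type":"array","items":{"type":"number"}}}},"required":["fingers","offset","rotation"]}

```bash
mkdir -p pics; ls
cat > h.py <<'E'
import numpy as np, cv2
from scipy.spatial.transform import Rotation as R
from cell import telemetry, vision, sign_off, find_in, bot
def cal(n):
    c=vision.get_calibration(n); f=200/np.tan(np.radians(c["vertical_fov"])/2)
    q=c["attitude"]; return c,f,R.from_quat([q[1],q[2],q[3],q[0]]).as_matrix(),np.array(c["position"])
def cloud(n,depth):
    c,f,M,p=cal(n); v,u=np.mgrid[:400,:640]
    x=(u-c["cx"])/f; y=(v-c["cy"])/f; a=x.copy(); b=y.copy()
    for _ in range(8):
        s=1+c["k1"]*(a*a+b*b); a=x/s; b=y/s
    P=np.stack([a*depth,b*depth,depth],-1)@M.T+p
    P[depth<=0]=np.nan; return P
def pix(n,X):
    c,f,M,p=cal(n); q=(np.atleast_2d(X)-p)@M; a=q[:,:2]/q[:,2:]
    s=1+c["k1"]*(a**2).sum(1,keepdims=True); return a*s*f+[c["cx"],c["cy"]]
def st():
    s=telemetry.read_state(); print({k:(np.round(v,3).tolist() if not isinstance(v,float) else round(v,3)) for k,v in s.items() if k not in('qd','effort')})
E
python3 - <<'E'
from h import *
st(); print(bot.tip_reach)
for n in("top","scene"):
    im,d=vision.camera(n); cv2.imwrite(f"pics/{n}0.png",im[...,::-1]); np.savez(f"{n}0.npz",im=im,d=d)
    print(vision.get_calibration(n))
    for l in("top_plate","fixture","handle","pin_left","knob_left","knob_right","tape","flux_bottle","solder_reel","cutters"):
        for r in find_in(l,n)[:4]:
            print(n,l,round(r["p"],2),np.round(r["at"]),pix(n,r["at"]).round()[0])
E
```

```text
pics
{'time_s': 0.0, 'joints': [1.171, 0.333, -0.065, 1.461, 0.022, 1.35, -0.089], 'tool_pos': [229.85, -580.815, 241.535], 'ee_rot': [-0.001, 0.982, 0.187, -0.0], 'ft_force': [0.151, -0.382, -0.851], 'ft_torque': [-0.019, 0.013, -0.029], 'gripper_force': 0.0, 'gripper_width': 0.997}
11.0
{'vertical_fov': 50.885246494254815, 'cx': 318.9590547898789, 'cy': 194.01522358984153, 'k1': -0.03673906412390004, 'position': array([ 317.23499736,   79.08793121, 1065.48726046]), 'attitude': array([-0.08689103,  0.75859242, -0.6410203 ,  0.07797732])}
top top_plate 0.96 [ 554. -205.   17.] [442. 219.]
top top_plate 0.86 [325. 177.  13.] [277. 284.]
top top_plate 0.73 [458.  28.  12.] [345. 241.]
top top_plate 0.4 [532. 251.  14.] [264. 198.]
top fixture 0.64 [569. 151.  92.] [304. 183.]
top fixture 0.62 [534. 249.  15.] [265. 197.]
top handle 0.95 [322. 171.   9.] [280. 286.]
top handle 0.71 [455.  27.   9.] [346. 242.]
top handle 0.58 [ 559. -204.   16.] [441. 217.]
top handle 0.43 [535. 248.  15.] [265. 197.]
top pin_left 0.68 [532. 254.  11.] [263. 198.]
top knob_left 0.43 [481. 336.  90.] [22
[... 589 characters left out ...]
. 155.]
scene top_plate 0.87 [325. 185.  11.] [395. 280.]
scene top_plate 0.78 [453.  31.  12.] [373. 216.]
scene fixture 0.64 [533. 278.  18.] [296. 273.]
scene handle 0.96 [ 547. -189.   12.] [375. 155.]
scene handle 0.9 [324. 185.   9.] [396. 281.]
scene handle 0.76 [451.  34.   9.] [373. 218.]
scene pin_left 0.61 [529. 277.  15.] [298. 274.]
scene knob_left 0.49 [474. 340.  87.] [303. 286.]
scene tape 0.7 [ 443. -107.   10.] [397. 185.]
scene flux_bottle 0.9 [694. 205.  48.] [254. 218.]
scene flux_bottle 0.51 [527. 281.  15.] [297. 275.]
scene solder_reel 0.8 [714. 287.  37.] [228. 241.]
scene solder_reel 0.58 [ 547. -187.   13.] [374. 156.]
scene cutters 0.7 [679. 420.   7.] [207. 297.]
```

Run:
```python
import cv2
im=cv2.imread("pics/top0.png"); cv2.imwrite("pics/top0c.png",cv2.resize(im[100:330,170:490],None,fx=2.5,fy=2.5,interpolation=cv2.INTER_CUBIC))
```

```text
(no output)
```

View pics/top0c.png

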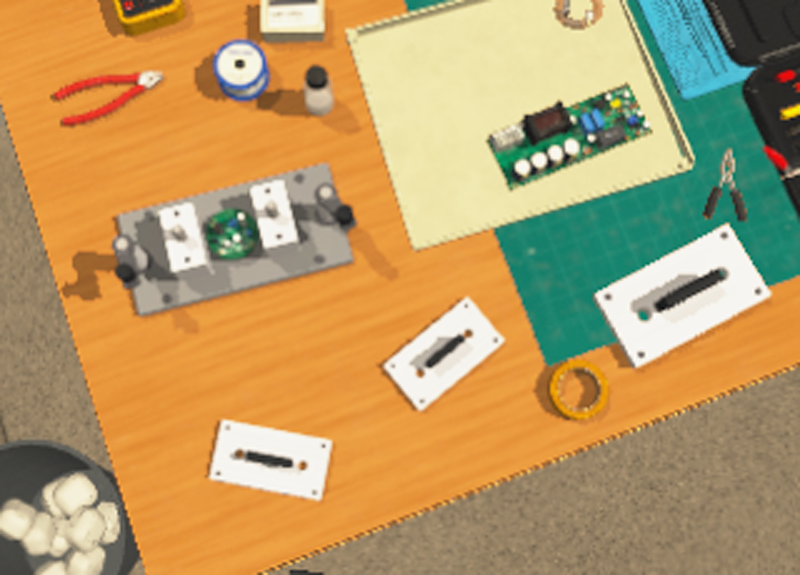

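View pics/scene0.png

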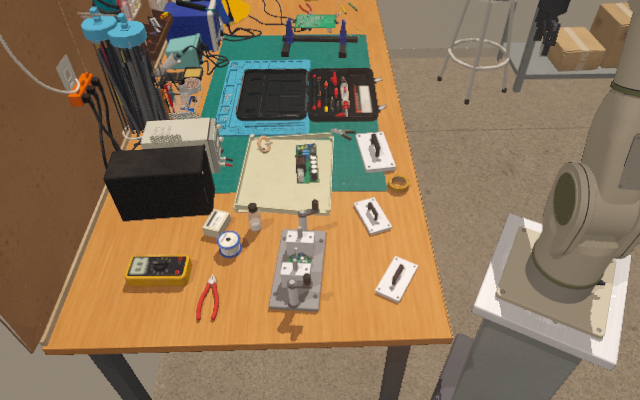

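Top picture: three plate candidates: A at (442,219), lying on the green mat; B at (345,241) and C at (277,284), both smaller and on bare wood. A fits if it measures 84x160. I'll measure all three, then the fixture, which is at (265,197).

Run:
```python
from h import *
for n in("top","scene"):
    z=np.load(n+"0.npz"); im=z["im"]; P=cloud(n,z["d"])
    hsv=cv2.cvtColor(im,cv2.COLOR_RGB2HSV)
    for nm,c in(("A",(554,-200)),("B",(456,30)),("C",(325,180))):
        m=(np.hypot(P[...,0]-c[0],P[...,1]-c[1])<115)&(hsv[...,1]<50)&(hsv[...,2]>150)&(abs(P[...,2]-15)<14)
        k,l,s,_=cv2.connectedComponentsWithStats(m.astype(np.uint8)); m=l==1+s[1:,4].argmax()
        q=P[m][:,:2].astype(np.float32); r=cv2.minAreaRect(q); print(n,nm,m.sum(),np.round(r[0],1),np.round(r[1],1),round(r[2],1),"z",np.median(P[m][:,2]).round(1))
        h=(np.hypot(P[...,0]-c[0],P[...,1]-c[1])<70)&(P[...,2]>35)&(P[...,2]<70)
        if h.sum()>5:
            r=cv2.minAreaRect(P[h][:,:2].astype(np.float32));print("   handle",h.sum(),np.round(r[0],1),np.round(r[1],1),round(r[2],1),np.percentile(P[h][:,2],[50,95]).round(1))
    F=np.hypot(P[...,0]-530,P[...,1]-250)<135
    m=F&(abs(P[...,2]-64)<5)&(hsv[...,1]<60)&(hsv[...,2]>150)
    k,l,s,_=cv2.connectedComponentsWithStats(m.astype(np.uint8))
    for i in range(1,k):
        if s[i,4]>60:
            r=cv2.minAreaRect(P[l==i][:,:2].astype(np.float32)); print(n,"seat",s[i,4],np.round(r[0],1),np.round(r[1],1),round(r[2],1),np.median(P[l==i][:,2]).round(1))
    m=F&(abs(P[...,2]-12)<5); r=cv2.minAreaRect(P[m][:,:2].astype(np.float32)); print("base",np.round(r[0],1),np.round(r[1],1),round(r[2],1))
    m=(F&(P[...,2]>75)).astype(np.uint8); k,l,s,_=cv2.connectedComponentsWithStats(m)
    for i in range(1,k):
        if s[i,4]>3: Q=P[l==i]; print(n,"hi",s[i,4],Q.mean(0).round(1),"max",np.percentile(Q[:,2],95).round(1), "top",Q[Q[:,2]>107].mean(0).round(1) if (Q[:,2]>107).sum() else None,"dark knob",np.round(P[(l==i)&(hsv[...,2]<60)].mean(0),1))
im=np.load("top0.npz")["im"]; cv2.imwrite("pics/A.png",cv2.resize(im[170:270,390:500],None,fx=5,fy=5,interpolation=cv2.INTER_CUBIC)[...,::-1])
```

```text
top A 1845 [ 559.6 -208.8] [ 86.  166.9] 37.0 z 18.7
   handle 161 [ 558.5 -206.7] [14.1 68.2] 36.9 [54.2 57.5]
top B 879 [458.7  24. ] [ 57.4 110.3] 48.5 z 11.6
   handle 51 [459.9  24.8] [ 9.3 44.4] 48.4 [37.  38.7]
top C 950 [326.8 176.1] [111.9  57.8] 88.7 z 11.5
   handle 60 [327.7 175.1] [44.5  8.8] 88.5 [36.7 40.7]
top seat 299 [558.1 213.4] [64.5 33.4] 25.3 65.2
top seat 309 [520.6 295.4] [65.1 34.7] 23.9 65.1
base [534.3 252.6] [210.5 227.5] 22.1
top hi 162 [566.9 152.   96.8] max 117.8 top [557.5 141.  115.7] dark knob [556.2 140.  114.4]
top hi 26 [556.4 212.4  91.3] max 97.2 top None dark knob [nan nan nan]
top hi 27 [519.4 293.7  91.7] max 98.6 top None dark knob [nan nan nan]
top hi 167 [483.  335.7  97. ] max 119.1 top [470.7 330.5 116.4] dark knob [468.6 329.2 113.8]
scene A 930 [ 562.2 -215.2] [ 84.9 187.7] 36.9 z 16.9
   handle 101 [ 554.2 -205.2] [15.1 66. ] 36.4 [51.7 55.4]
scene B 655 [457.6  23.3] [ 59.1 113.1] 49.0 z 9.5
   handle 11 [456.6  26.2] [ 6.7 36.9] 45.8 [36.1 36.6]
scene C 918 [326.4 175. ] [115.9  60.6] 88.8 z 9.4
   handle 23 [324.2 176.9] [ 7. 43.] 1.4 [36.2 37.7]
scene seat 292 [557.3 213. ] [63.9 37.5] 24.9 64.1
scene seat 311 [519.2 297.7] [64.  35.8] 24.8 64.0
base [544.8 258.5] [124.8 227.7] 24.5
scene hi 214 [565.2 153.1  93.7] max 116.3 top [555.7 141.9 114.4] dark knob [nan nan nan]
scene hi 40 [555.4 215.2  88. ] max 97.2 top None dark knob [nan nan nan]
scene hi 40 [517.6 299.4  88.7] max 97.4 top None dark knob [nan nan nan]
scene hi 276 [479.8 341.   93.9] max 116.0 top [467.4 334.2 114.3] dark knob [nan nan nan]<stdin>:21: RuntimeWarning: Mean of empty slice.
  ret = um.true_divide(
```

View pics/A.png

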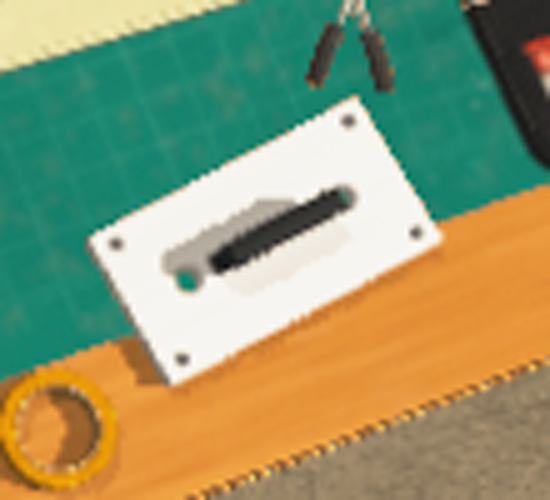

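A measures 86x167 (nominal 84x160), its bar is 14x68 mm with its top at about z=54, and it's the one on the mat. B and C are about 57x111. So A (442,219) is top_plate, at about (558,-207) with yaw 36.9°. The fixture's yaw is about 24.5°. Next I move above the plate.

move_arm(fingers=[0.0854,0.0854,0.0854,0.0854,0.0854,0.0854,0.0854,0.0854,0.0854,0.0854,0.0854,0.0854,0.0854,0.0854,0.0854,0.0854], offset=[[0.0205,0.0234,0],[0.0205,0.0234,0],[0.0205,0.0234,0],[0.0205,0.0234,0],[0.0205,0.0234,0],[0.0205,0.0234,0],[0.0205,0.0234,0],[0.0205,0.0234,0],[0.0205,0.0234,0],[0.0205,0.0234,0],[0.0205,0.0234,0],[0.0205,0.0234,0],[0.0205,0.0234,0],[0.0205,0.0234,0],[0.0205,0.0234,0],[0.0205,0.0234,0]], rotation=[[0,0,-4.67],[0,0,-4.67],[0,0,-4.67],[0,0,-4.67],[0,0,-4.67],[0,0,-4.67],[0,0,-4.67],[0,0,-4.67],[0,0,-4.67],[0,0,-4.67],[0,0,-4.67],[0,0,-4.67],[0,0,-4.67],[0,0,-4.67],[0,0,-4.67],[0,0,-4.67]])

```text
time_s: 3.1
tool_pos: [558.6, -206.0, 242.4]
ee_rot: [0.0, 0.894, -0.448, 0.0]
ft_force: [0.5, -0.2, 0.7]
gripper_width: 1.0
gripper_force: 0.0
```

```bash
cat >> h.py <<'E'
def toolyaw():
    q=telemetry.read_state()["ee_rot"]; M=R.from_quat([q[1],q[2],q[3],q[0]]).as_matrix(); return np.degrees(np.arctan2(M[1,1],M[0,1]))%180, M[:,2].round(4)
def rect(q):
    r=cv2.minAreaRect(np.asarray(q)[:,:2].astype(np.float32)); a,s=r[2],r[1]
    if s[0]>s[1]: a-=90; s=s[::-1]
    return np.round(r[0],1),np.round(s,1),round(a,1)   # a = yaw (short side = x)
E
python3 - <<'E'
from h import *
st(); print(toolyaw(),[x for x in dir(bot) if x[0]!='_'])
im,d=vision.camera("wrist"); P=cloud("wrist",d); np.savez("w1.npz",im=im,d=d); cv2.imwrite("pics/w1.png",im[...,::-1])
N=np.hypot(P[...,0]-558,P[...,1]+207)<110
m=N&(P[...,2]>42)&(P[...,2]<66); print("bar",m.sum(),rect(P[m]),np.percentile(P[m][:,2],[5,50,95]))
hsv=cv2.cvtColor(im,cv2.COLOR_RGB2HSV)
m=N&(abs(P[...,2]-17)<7)&(hsv[...,1]<50)&(hsv[...,2]>150); k,l,s,_=cv2.connectedComponentsWithStats(m.astype(np.uint8)); m=l==1+s[1:,4].argmax(); print("plate",m.sum(),rect(P[m]),np.median(P[m][:,2]))
E
```

```text
{'time_s': 3.1, 'joints': [0.48, 0.279, -0.248, 1.534, 0.07, 1.337, -2.276], 'tool_pos': [558.637, -206.019, 242.448], 'ee_rot': [0.0, 0.894, -0.448, 0.0], 'ft_force': [0.462, -0.169, 0.691], 'ft_torque': [0.012, -0.009, 0.019], 'gripper_force': 0.0, 'gripper_width': 1.0}
(np.float64(36.71008088203658), array([ 2.e-04, -2.e-04, -1.e+00])) ['Unreachable', 'tip_reach']
bar 905 (array([ 561.2, -202.6]), array([13.3, 65.2]), 37.1) [49.47766996 51.57742981 52.94640808]
plate 9825 (array([ 560.8, -202.3]), array([ 84.1, 160.7]), 37.1) 15.870180762030202
```

View pics/w1.png

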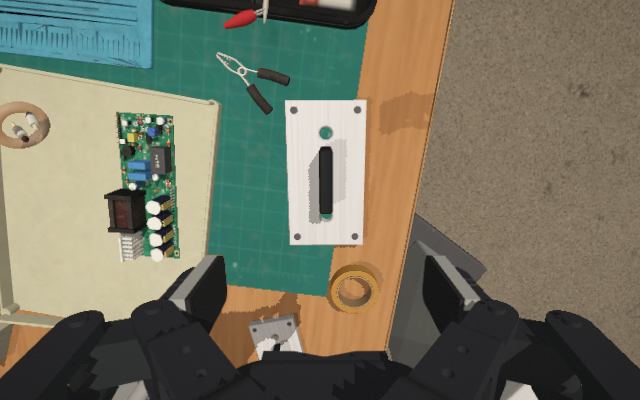

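The wrist view shows the white plate at (326,172) with its black bar, measuring 84x161. Joint 7 would run out of range at the fixture, so I'll take the half-turned grasp. Looking again from there also cancels the camera's calibration offset.

move_arm(fingers=[0.0854,0.0854,0.0854,0.0854,0.0854,0.0854,0.0854,0.0854,0.0854,0.0854,0.0854,0.0854,0.0854,0.0854,0.0854,0.0854,0.0854,0.0854], offset=[[0,0,0],[0,0,0],[0,0,0],[0,0,0],[0,0,0],[0,0,0],[0,0,0],[0,0,0],[0,0,0],[0,0,0],[0,0,0],[0,0,0],[0,0,0],[0,0,0],[0,0,0],[0,0,0],[0,0,0],[0,0,0]], rotation=[[0,0,10],[0,0,10],[0,0,10],[0,0,10],[0,0,10],[0,0,10],[0,0,10],[0,0,10],[0,0,10],[0,0,10],[0,0,10],[0,0,10],[0,0,10],[0,0,10],[0,0,10],[0,0,10],[0,0,10],[0,0,10]])

```text
time_s: 5.4
tool_pos: [557.9, -207.0, 242.4]
ee_rot: [0.0, 0.445, 0.896, -0.0]
ft_force: [-0.3, -0.4, -0.2]
gripper_width: 1.0
gripper_force: 0.0
```

```bash
cat > look.py <<'E'
from h import *
st(); print(toolyaw())
im,d=vision.camera("wrist"); P=cloud("wrist",d)
N=np.hypot(P[...,0]-558,P[...,1]+207)<110
m=N&(P[...,2]>42)&(P[...,2]<66); print("bar",m.sum(),rect(P[m]),np.percentile(P[m][:,2],[5,50,95]))
hsv=cv2.cvtColor(im,cv2.COLOR_RGB2HSV)
m=N&(abs(P[...,2]-17)<7)&(hsv[...,1]<50)&(hsv[...,2]>150); k,l,s,_=cv2.connectedComponentsWithStats(m.astype(np.uint8)); m=l==1+s[1:,4].argmax(); print("plate",m.sum(),rect(P[m]),np.median(P[m][:,2]))
E
python3 look.py
```

```text
{'time_s': 5.4, 'joints': [0.8, 0.335, -0.651, 1.517, 0.205, 1.359, 0.781], 'tool_pos': [557.892, -206.952, 242.352], 'ee_rot': [0.0, 0.445, 0.896, -0.0], 'ft_force': [-0.309, -0.4, -0.203], 'ft_torque': [-0.04, 0.031, 0.006], 'gripper_force': 0.0, 'gripper_width': 1.0}
(np.float64(37.21001749899167), array([ 0.e+00, -1.e-04, -1.e+00]))
bar 907 (array([ 558.1, -207. ]), array([13.3, 66. ]), 38.0) [49.83233729 51.89243882 53.22304549]
plate 9832 (array([ 558.1, -207.1]), array([ 84.3, 160.1]), 37.5) 16.13376275429053
```

Averaging the two views puts the plate at (559.5,-204.8) with yaw 37.3°. I descend to TCP z=40, so the grasp point is about 2 mm above the bar's middle and the tips are 12 mm above the plate.

move_arm(fingers=[0.06,0.06,0.06,0.06,0.06,0.06,0.06,0.06,0.06,0.06,0.06,0.06,0.06], offset=[[0.0016,0.0021,-0.015],[0,0,-0.022],[0,0,-0.022],[0,0,-0.022],[0,0,-0.022],[0,0,-0.022],[0,0,-0.022],[0,0,-0.018],[0,0,-0.013],[0,0,-0.01],[0,0,-0.008],[0,0,-0.0065],[0,0,0]], rotation=[[0,0,0],[0,0,0],[0,0,0],[0,0,0],[0,0,0],[0,0,0],[0,0,0],[0,0,0],[0,0,0],[0,0,0],[0,0,0],[0,0,0],[0,0,0]])

```text
time_s: 7.08
tool_pos: [559.4, -204.7, 39.5]
ee_rot: [-0.0, 0.447, 0.894, 0.0]
ft_force: [-0.1, -0.6, 0.7]
gripper_width: 0.701
gripper_force: 0.0
```

move_arm(fingers=[0.0,0.0,0.0,0.0,0.0,0.0], offset=[[0,0,0],[0,0,0],[0,0,0],[0,0,0],[0,0,0],[0,0,0]], rotation=[[0,0,0],[0,0,0],[0,0,0],[0,0,0],[0,0,0],[0,0,0]])

```text
time_s: 7.82
tool_pos: [559.6, -205.1, 40.3]
ee_rot: [0.0, 0.447, 0.894, -0.0]
ft_force: [-2.1, -0.7, 6.1]
gripper_width: 0.149
gripper_force: 59.7
```

Run:
```python
from h import *
c,f,M,p=cal("wrist"); s=telemetry.read_state(); q=s["ee_rot"]; T=R.from_quat([q[1],q[2],q[3],q[0]]).as_matrix(); t=np.array(s["tool_pos"])
rp=T.T@(p-t); rM=T.T@M; print("cam in tool",rp.round(1),"fwd",rM[:,2].round(3),"f",f,c["cx"],c["cy"],c["vertical_fov"])
yaw=24.5; dirx=np.array([np.cos(np.radians(yaw+90)),np.sin(np.radians(yaw+90)),0]); diry=np.array([np.cos(np.radians(yaw)),np.sin(np.radians(yaw)),0])
T2=np.stack([dirx,diry,[0,0,-1]],1); seat=np.array([538,255,0])
for back in(100,150,200):
  for z in(190,230):
    t2=seat-back*dirx+[0,0,z]; p2=t2+T2@rp; M2=T2@rM
    pr=lambda X:((lambda q:(q[:2]/q[2]*f+[c["cx"],c["cy"]]).round())((np.array(X)-p2)@M2))
    print(back,z,[pr(seat+y*dirx+[0,0,h]).tolist() for y,h in((-100,104),(-46,96),(46,96),(100,104))],"plate front top edge",pr(t2+80*dirx+[0,0,-21]),"front hole",pr(t2+46*dirx+[0,0,-21]))
```

```text
cam in tool [ 6.720e+01  1.000e-01 -1.309e+02] fwd [-0.269  0.     0.963] f 331.7071196683231 324.3440574110329 203.61348680061678 62.175040802232495
100 190 [[324.0, 213.0], [324.0, 132.0], [324.0, -28.0], [324.0, -153.0]] plate front top edge [324.  80.] front hole [324. 159.]
100 230 [[324.0, 198.0], [324.0, 129.0], [324.0, -5.0], [324.0, -105.0]] plate front top edge [324.  80.] front hole [324. 159.]
150 190 [[324.0, 139.0], [324.0, 50.0], [324.0, -132.0], [325.0, -283.0]] plate front top edge [324.  80.] front hole [324. 159.]
150 230 [[324.0, 135.0], [324.0, 60.0], [324.0, -90.0], [324.0, -206.0]] plate front top edge [324.  80.] front hole [324. 159.]
200 190 [[324.0, 55.0], [324.0, -43.0], [325.0, -254.0], [325.0, -436.0]] plate front top edge [324.  80.] front hole [324. 159.]
200 230 [[324.0, 64.0], [324.0, -18.0], [324.0, -186.0], [325.0, -322.0]] plate front top edge [324.  80.] front hole [324. 159.]
```

move_arm(fingers=[0.0,0.0,0.0,0.0,0.0,0.0,0.0,0.0,0.0,0.0], offset=[[0,0,0.003],[0,0,0.006],[0,0,0.012],[0,0,0.02],[0,0,0.024],[0,0,0.024],[0,0,0.024],[0,0,0.024],[0,0,0.015],[0,0,0.01]], rotation=[[0,0,0],[0,0,0],[0,0,0],[0,0,0],[0,0,0],[0,0,0],[0,0,0],[0,0,0],[0,0,0],[0,0,0]])

```text
time_s: 9.07
tool_pos: [559.7, -204.6, 203.0]
ee_rot: [0.0, 0.447, 0.894, 0.0]
ft_force: [-0.4, 0.1, -5.3]
gripper_width: 0.149
gripper_force: 58.7
```

move_arm(fingers=[0,0,0,0,0,0,0,0,0,0,0,0,0,0,0,0,0,0], offset=[[-0.004,0.012,0.001],[-0.0082,0.0242,0.001],[-0.0082,0.0242,0.001],[-0.0082,0.0242,0.001],[-0.0082,0.0242,0.001],[-0.0082,0.0242,0.001],[-0.0082,0.0242,0.001],[-0.0082,0.0242,0.001],[-0.0082,0.0242,0.001],[-0.0082,0.0242,0.001],[-0.0082,0.0242,0.001],[-0.0082,0.0242,0.001],[-0.0082,0.0242,0.001],[-0.0082,0.0242,0.001],[-0.0082,0.0242,0.001],[-0.0082,0.0242,0.001],[-0.004,0.012,0.001],[0,0,0]], rotation=[[0,0,-0.75],[0,0,-0.75],[0,0,-0.75],[0,0,-0.75],[0,0,-0.75],[0,0,-0.75],[0,0,-0.75],[0,0,-0.75],[0,0,-0.75],[0,0,-0.75],[0,0,-0.75],[0,0,-0.75],[0,0,-0.75],[0,0,-0.75],[0,0,-0.75],[0,0,-0.75],[0,0,-0.7],[0,0,0]])

```text
time_s: 11.32
tool_pos: [427.3, 183.5, 218.3]
ee_rot: [-0.0, 0.542, 0.84, -0.0]
ft_force: [0.4, -0.1, -4.8]
gripper_width: 0.151
gripper_force: 58.7
```

```bash
cat > lookf.py <<'E'
from h import *
import sys
st(); print(toolyaw())
s=telemetry.read_state(); t=np.array(s["tool_pos"])
im,d=vision.camera("wrist"); P=cloud("wrist",d); n=sys.argv[1]; np.savez(n+".npz",im=im,d=d,P=P); cv2.imwrite(f"pics/{n}.png",im[...,::-1])
hsv=cv2.cvtColor(im,cv2.COLOR_RGB2HSV)
F=np.hypot(P[...,0]-538,P[...,1]-255)<140
m=F&(abs(P[...,2]-63)<4)&(hsv[...,1]<60)&(hsv[...,2]>130)
k,l,ss,_=cv2.connectedComponentsWithStats(m.astype(np.uint8))
for i in range(1,k):
    if ss[i,4]>300: print("seat",ss[i],rect(P[l==i]),np.median(P[l==i][:,2]).round(1))
m=(F&(P[...,2]>72)&(P[...,2]<119)).astype(np.uint8); k,l,ss,_=cv2.connectedComponentsWithStats(m)
for i in range(1,k):
    if ss[i,4]>30:
        Q=P[l==i]; z=np.percentile(Q[:,2],97); u=Q[Q[:,2]>z-3]; print("hi",ss[i],Q.mean(0).round(1),"ztop",z.round(1),"topmean",u.mean(0).round(1),len(u))
E
python3 lookf.py w3
```

```text
{'time_s': 11.325, 'joints': [0.438, 0.059, -0.953, 1.858, 0.051, 1.251, -0.106], 'tool_pos': [427.31, 183.467, 218.279], 'ee_rot': [-0.0, 0.542, 0.84, -0.0], 'ft_force': [0.449, -0.107, -4.819], 'ft_torque': [0.018, -0.028, 0.016], 'gripper_force': 58.652, 'gripper_width': 0.151}
(np.float64(24.302545007259976), array([-8.e-04, -3.e-04, -1.e+00]))
seat [ 442   96   79   42 2554] (array([522.5, 294.7]), array([33.9, 64.3]), -65.5) 63.2
seat [ 432  202   74   36 1997] (array([560.1, 211.4]), array([34.1, 64.7]), -65.7) 63.3
hi [ 445   20   75   39 2063] [482.2 334.5  96.1] ztop 115.9 topmean [470.9 330.7 115. ] 477
hi [480 109  27  16 360] [519.8 294.1  87.7] ztop 95.8 topmean [521.8 294.9  94.8] 114
hi [468 217  22  20 302] [557.4 212.1  87.1] ztop 96.0 topmean [559.5 211.6  94.9] 79
hi [435 269  51  31 875] [575.3 159.4  86. ] ztop 91.8 topmean [581.4 162.8  91. ] 137
```

View pics/w3.png

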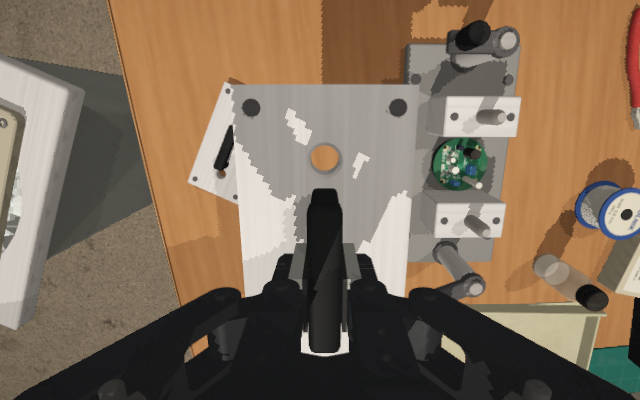

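Run:
```python
from h import *
z=np.load("w3.npz"); im=z["im"]; P=z["P"]
s=telemetry.read_state(); q=s["ee_rot"]; T=R.from_quat([q[1],q[2],q[3],q[0]]).as_matrix(); t=np.array(s["tool_pos"])
Q=(P-t)@T
# plate top surface in tool frame
m=(Q[...,2]>15)&(Q[...,2]<32)&(abs(Q[...,1])<60)&(Q[...,0]<100)&(Q[...,0]>25); m[:, :]&=(np.mgrid[:400,:640][0]<240)
k,l,ss,_=cv2.connectedComponentsWithStats(m.astype(np.uint8)); m=l==1+ss[1:,4].argmax()
X=Q[m]; print("plate z",np.percentile(X[:,2],[5,50,95]).round(1),"front x",np.percentile(X[:,0],99.5).round(1))
A=np.c_[X[:,:2],np.ones(len(X))]; print("plane fit slopes",np.linalg.lstsq(A,X[:,2],rcond=None)[0].round(4))
e=X[(X[:,0]>55)&(X[:,0]<74)]; 
b=[ (r[:,1].min(),r[:,1].max(),r[:,0].mean()) for r in (e[(e[:,0]>a)&(e[:,0]<a+4)] for a in range(55,74,4))]; print(np.round(b,1))
# hole: orange inside
h=~m; h[:130]=0;h[190:]=0;h[:,:295]=0;h[:,355:]=0
k,l,ss,c=cv2.connectedComponentsWithStats(h.astype(np.uint8)); print(ss[1:],c[1:])
exp=t+T@np.array([46,0,23.3]); print("expected hole px",pix("wrist",exp), "edge px",pix("wrist",t+T@np.array([[80,-42,23.3],[80,42,23.3]]).T.copy().T[0]),pix("wrist",t+T@np.array([80,42,23.3])))
```

```text
plate z [23.  24.1 25.2] front x 78.6
plane fit slopes [-4.00000e-04 -5.00000e-04  2.41597e+01]
[[-41.9  42.2  57. ]
 [-42.3  42.   60.9]
 [-42.   42.2  65. ]
 [-41.9  42.3  69.1]
 [-42.1  41.9  72.6]]
[[339 130   1   1   1]
 [312 139   2   1   2]
 [298 140   1   1   1]
 [299 142   1   1   1]
 [297 145   1   1   1]
 [302 144   1   1   1]
 [311 145  28  28 607]
 [296 147   1   1   1]
 [297 154   1   1   1]
 [303 164   1   1   1]
 [306 183   1   1   1]
 [314 187   1   1   1]] [[339.         130.        ]
 [312.5        139.        ]
 [298.         140.        ]
 [299.         142.        ]
 [297.         145.        ]
 [302.         144.        ]
 [324.45799012 158.36573311]
 [296.         147.        ]
 [297.         154.        ]
 [303.         164.        ]
 [306.         183.        ]
 [314.         187.        ]]
expected hole px [[323.81202899 158.6125733 ]] edge px [[228.47821109  81.62051692]] [[419.22178807  81.80721308]]
```

The picture shows seat blocks at (482,117) and (468,219), pins at (490,117) and (478,226), both latches pointing to the front, and the held plate level with its front hole at (324,158). The estimated seat is (542.5,254.3) with yaw 24.3°. I'll hover 5 mm above the pin tips and look through the front hole.

move_arm(fingers=[0,0,0,0,0,0,0,0,0,0,0,0,0,0,0,0,0,0,0], offset=[[0.0072,0.0045,0],[0.0144,0.0089,0],[0.0144,0.0089,0],[0.0144,0.0089,0],[0.0144,0.0089,0],[0.0144,0.0089,0],[0.0144,0.0089,0],[0.0144,0.0089,0],[0.0072,0.0043,0],[0,0,-0.008],[0,0,-0.012],[0,0,-0.012],[0,0,-0.012],[0,0,-0.012],[0,0,-0.01],[0,0,-0.007],[0,0,-0.004],[0,0,-0.003],[0,0,0]], rotation=[[0,0,0],[0,0,0],[0,0,0],[0,0,0],[0,0,0],[0,0,0],[0,0,0],[0,0,0],[0,0,0],[0,0,0],[0,0,0],[0,0,0],[0,0,0],[0,0,0],[0,0,0],[0,0,0],[0,0,0],[0,0,0],[0,0,0]])

```text
time_s: 13.75
tool_pos: [543.8, 253.5, 138.9]
ee_rot: [0.0, 0.543, 0.839, 0.0]
ft_force: [0.4, 0.2, -4.3]
gripper_width: 0.151
gripper_force: 58.8
```

Run:
```python
from h import *
st(); print(toolyaw())
im,d=vision.camera("wrist"); np.savez("w4.npz",im=im,d=d)
u=im[125:195,285:365]; cv2.imwrite("pics/w4.png",cv2.resize(u,None,fx=7,fy=7,interpolation=cv2.INTER_CUBIC)[...,::-1])
P=cloud("wrist",d); Z=P[125:195,285:365,2]; print(np.round(Z[10:60:4,22:60:3]).astype(int))
t=np.array(telemetry.read_state()["tool_pos"]); q=telemetry.read_state()["ee_rot"]; T=R.from_quat([q[1],q[2],q[3],q[0]]).as_matrix()
for zz in(101-96,):
    print("ideal pin tip px",pix("wrist",t+T@np.array([46,0,t[2]-96])),"hole top",pix("wrist",t+T@np.array([46,0,23.3])),"hole bottom",pix("wrist",t+T@np.array([46,0,37.3])))
```

```text
{'time_s': 13.75, 'joints': [0.16, 0.499, -0.87, 1.62, 0.402, 1.211, -0.371], 'tool_pos': [543.802, 253.473, 138.868], 'ee_rot': [0.0, 0.543, 0.839, 0.0], 'ft_force': [0.438, 0.196, -4.32], 'ft_torque': [-0.002, 0.003, 0.028], 'gripper_force': 58.806, 'gripper_width': 0.151}
(np.float64(24.17211863563513), array([ 1.e-04,  1.e-04, -1.e+00]))
[[115 115 115 114 115 115 115 115 114 114 115 114 115]
 [115 115 115 116 115 114 116 114 115 115 113 115 115]
 [115 115 113 115 115 114 114 115 116 114 115 114 115]
 [115 115 115 114  95  97  95  93  63 113 114 115 115]
 [116 112  95  95  95  95  97  93  63  65 112 113 116]
 [116 113  92  94  96  95  93  63  63  64  63 113 115]
 [115 108  63  64  63  64  63  65  64  63  63 114 115]
 [115 113  64  63  64  62  63  63  63  64 103 115 116]
 [116 114 108 102  63  63  64  63  64 104 112 116 114]
 [115 115 113 112 107 105 104 106 109 113 115 115 115]
 [115 114 115 115 113 113 113 114 114 115 115 115 114]
 [114 116 113 115 115 113 115 115 115 116 115 114 115]
 [116 115 115 115 114 115 115 115 115 115 115 115 116]]
ideal pin tip px [[323.85624679 153.4536375 ]] hole top [[323.80071413 158.64695291]] hole bottom [[323.84147367 154.83504908]]
```

View pics/w4.png

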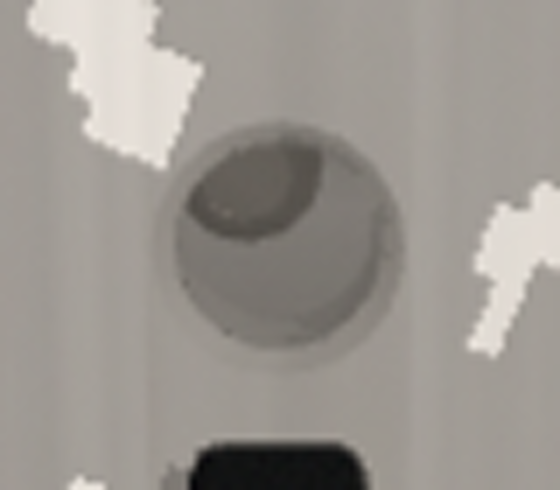

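Through the hole at (324,158), the pin tip sits at about (321,149.5), where it should be at (324.4,153.3). So the tool has to move about -1.8 mm along image-right and +2.1 mm along image-up, which is world (-2.5,+1.2).

move_arm(fingers=[0,0,0], offset=[[-0.0025,0.0012,0],[0,0,0],[0,0,0]], rotation=[[0,0,0.1],[0,0,0],[0,0,0]])

```text
time_s: 14.18
tool_pos: [541.3, 254.7, 139.0]
ee_rot: [0.0, 0.543, 0.84, 0.0]
ft_force: [1.0, -0.3, -5.1]
gripper_width: 0.148
gripper_force: 58.8
```

Run:
```python
from h import *
st(); print(toolyaw())
im,d=vision.camera("wrist"); np.savez("w5.npz",im=im,d=d)
u=im[125:195,285:365]; cv2.imwrite("pics/w5.png",cv2.resize(u,None,fx=7,fy=7,interpolation=cv2.INTER_CUBIC)[...,::-1])
for n in("w4","w5"):
    P=cloud("wrist",np.load(n+".npz")["d"]); Z=P[...,2]; m=np.zeros(Z.shape,bool); m[138:180,308:342]=1; m&=(Z>90)&(Z<100)
    v,u=np.nonzero(m); print(n,m.sum(),u.min(),u.max(),v.min(),v.max(),u.mean(),v.mean()); m=m&(Z>93.5);v,u=np.nonzero(m);print(u.mean(),v.mean())
```

```text
{'time_s': 14.175, 'joints': [0.16, 0.496, -0.872, 1.625, 0.4, 1.209, -0.373], 'tool_pos': [541.323, 254.661, 138.977], 'ee_rot': [0.0, 0.543, 0.84, 0.0], 'ft_force': [0.957, -0.328, -5.123], 'ft_torque': [0.007, -0.012, 0.002], 'gripper_force': 58.847, 'gripper_width': 0.148}
(np.float64(24.27227965897272), array([ 3.e-04,  1.e-04, -1.e+00]))
w4 191 311 330 145 159 321.18848167539267 151.6282722513089
320.4887218045113 150.8796992481203
w5 290 313 334 145 170 323.32068965517243 153.42758620689656
323.24607329842934 153.0523560209424
```

View pics/w5.png

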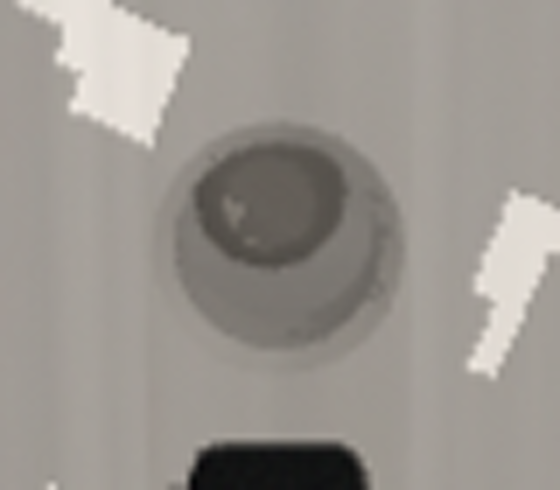

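Now nearly centred: the tip is at (323.4,153.1) and should be at (324,153.3). I begin the descent with a small trim and watch the force.

move_arm(fingers=[0,0,0,0,0,0,0], offset=[[-0.0003,-0.0001,-0.002],[0,0,-0.0025],[0,0,-0.0025],[0,0,-0.0025],[0,0,-0.0025],[0,0,-0.002],[0,0,0]], rotation=[[0,0,0],[0,0,0],[0,0,0],[0,0,0],[0,0,0],[0,0,0],[0,0,0]])

```text
time_s: 15.1
tool_pos: [540.9, 254.5, 124.7]
ee_rot: [-0.0, 0.543, 0.84, -0.0]
ft_force: [0.8, -0.3, -5.2]
gripper_width: 0.15
gripper_force: 58.8
```

move_arm(fingers=[0,0,0,0,0,0,0,0,0,0], offset=[[0,0,-0.0025],[0,0,-0.0025],[0,0,-0.0025],[0,0,-0.0025],[0,0,-0.0025],[0,0,-0.0025],[0,0,-0.002],[0,0,-0.002],[0,0,-0.0015],[0,0,0]], rotation=[[0,0,0],[0,0,0],[0,0,0],[0,0,0],[0,0,0],[0,0,0],[0,0,0],[0,0,0],[0,0,0],[0,0,0]])

```text
time_s: 16.35
tool_pos: [541.0, 254.5, 104.3]
ee_rot: [-0.0, 0.543, 0.84, -0.0]
ft_force: [-0.6, 0.1, -4.8]
gripper_width: 0.148
gripper_force: 58.8
```

move_arm(fingers=[0,0,0,0,0], offset=[[0,0,-0.001],[0,0,-0.0008],[0,0,-0.0006],[0,0,-0.0004],[0,0,0]], rotation=[[0,0,0],[0,0,0],[0,0,0],[0,0,0],[0,0,0]])

```text
time_s: 16.98
tool_pos: [541.0, 254.6, 101.5]
ee_rot: [0.0, 0.543, 0.84, 0.0]
ft_force: [0.5, -0.6, -4.4]
gripper_width: 0.151
gripper_force: 58.9
```

move_arm(fingers=[0,0,0], offset=[[0,0,-0.0004],[0,0,-0.0004],[0,0,0]], rotation=[[0,0,0],[0,0,0],[0,0,0]])

```text
time_s: 17.35
tool_pos: [541.0, 254.6, 101.5]
ee_rot: [0.0, 0.543, 0.84, 0.0]
ft_force: [-4.4, -3.7, 4.9]
gripper_width: 0.148
gripper_force: 60.2
```

move_arm(fingers=[0,0,0], offset=[[0,0,-0.0004],[0,0,-0.0004],[0,0,0]], rotation=[[0,0,0],[0,0,0],[0,0,0]])

```text
time_s: 17.73
tool_pos: [541.0, 254.5, 101.4]
ee_rot: [0.0, 0.543, 0.84, -0.0]
ft_force: [-6.6, -5.0, 12.4]
gripper_width: 0.149
gripper_force: 61.3
```

Contact: z stopped at 101.4 (expected 101.3 for fully down), and the force came up. I ease off the press, open, and rise.

move_arm(fingers=[0.0,0.05,0.05,0.05,0.05,0.05,0.05,0.05,0.05,0.05,0.05], offset=[[0,0,0.0008],[0,0,0],[0,0,0],[0,0,0],[0,0,0.01],[0,0,0.015],[0,0,0.02],[0,0,0.025],[0,0,0.025],[0,0,0.02],[0,0,0.01]], rotation=[[0,0,0],[0,0,0],[0,0,0],[0,0,0],[0,0,0],[0,0,0],[0,0,0],[0,0,0],[0,0,0],[0,0,0],[0,0,0]])

```text
time_s: 19.1
tool_pos: [541.3, 254.8, 227.5]
ee_rot: [0.001, 0.543, 0.84, 0.001]
ft_force: [-0.4, -0.4, -0.1]
gripper_width: 0.587
gripper_force: 0.0
```

Run:
```python
from h import *
st(); print(toolyaw())
im,d=vision.camera("wrist"); P=cloud("wrist",d); cv2.imwrite("pics/w6.png",im[...,::-1]); np.savez("w6.npz",im=im,d=d)
c=np.array([541,254.6]); y=np.radians(24.3); ex=np.array([np.cos(y),np.sin(y)]); ey=np.array([-ex[1],ex[0]])
L=np.stack([(P[...,:2]-c)@ex,(P[...,:2]-c)@ey],-1)
m=(abs(L[...,0])<38)&(abs(L[...,1])<76)&(abs(P[...,2]-78)<8)
A=np.c_[L[m],np.ones(m.sum())]; print("plate plane (dz/dx,dz/dy,z0)",np.linalg.lstsq(A,P[m][:,2],rcond=None)[0].round(4),m.sum())
m=(P[...,2]>107)&(P[...,2]<120)&(np.hypot(*L.transpose(2,0,1))<160)
k,l,s,_=cv2.connectedComponentsWithStats(m.astype(np.uint8))
for i in range(1,k):
    if s[i,4]>40: print("knob?",s[i],P[l==i].mean(0).round(1),L[l==i].mean(0).round(1))
```

```text
{'time_s': 19.1, 'joints': [0.184, 0.42, -0.908, 1.521, 0.335, 1.362, -0.327], 'tool_pos': [541.284, 254.786, 227.489], 'ee_rot': [0.001, 0.543, 0.84, 0.001], 'ft_force': [-0.378, -0.39, -0.086], 'ft_torque': [0.006, 0.016, -0.033], 'gripper_force': 0.0, 'gripper_width': 0.587}
(np.float64(24.26687206753132), array([ 1.7e-03,  6.0e-04, -1.0e+00]))
plate plane (dz/dx,dz/dy,z0) [ 8.00000e-04 -1.30000e-03  7.78394e+01] 13000
knob? [265  51  24  26 472] [471.5 332.  115.1] [-31.5  99.2]
knob? [ 315  160   19   83 1477] [541.1 255.9 113.4] [0.6 1.1]
knob? [280 316  19  21 304] [560.  142.6 114.1] [ -28.8 -109.9]
```

View pics/w6.png

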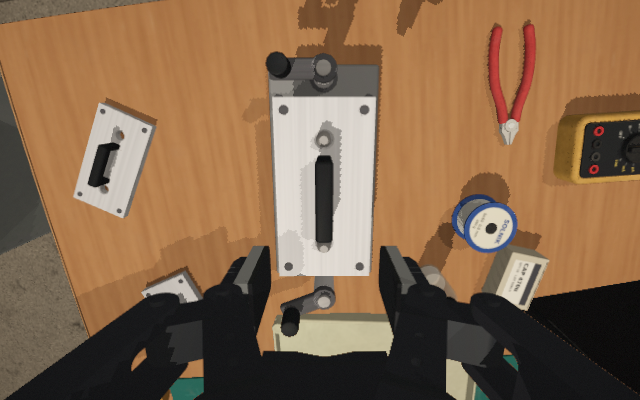

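The plate is level at z=77.8 (expected 78), with both pins through it. The left knob is at (277,65), θ≈1.52, and the right knob at (290,320), θ≈1.93. I'll pinch each knob tangentially and turn the tool along with its latch. Left first.

move_arm(fingers=[0.05,0.05,0.05,0.05,0.05,0.05,0.05,0.05,0.05,0.05,0.05,0.05], offset=[[-0.007,0.0076,0],[-0.007,0.0076,0],[-0.007,0.0076,0],[-0.007,0.0076,0],[-0.007,0.0076,0],[-0.007,0.0076,0],[-0.007,0.0076,0],[-0.007,0.0076,0],[-0.007,0.0076,0],[-0.007,0.0078,0],[0,0,-0.02],[0,0,-0.02]], rotation=[[0,0,-8.7],[0,0,-8.7],[0,0,-8.7],[0,0,-8.7],[0,0,-8.7],[0,0,-8.7],[0,0,-8.7],[0,0,-8.7],[0,0,-8.7],[0,0,-8.7],[0,0,0],[0,0,0]])

```text
time_s: 20.65
tool_pos: [470.8, 330.6, 184.5]
ee_rot: [0.0, 0.972, 0.236, -0.0]
ft_force: [0.1, -0.2, -0.3]
gripper_width: 0.585
gripper_force: 0.0
```

```bash
cat > kn.py <<'E'
from h import *
st(); print(toolyaw())
im,d=vision.camera("wrist"); P=cloud("wrist",d)
c=np.array([541,254.6]); y=np.radians(24.3); ex=np.array([np.cos(y),np.sin(y)]); ey=np.array([-ex[1],ex[0]])
L=np.stack([(P[...,:2]-c)@ex,(P[...,:2]-c)@ey],-1)
m=(P[...,2]>108)&(P[...,2]<120)&(np.hypot(*L.transpose(2,0,1))<160)
k,l,s,_=cv2.connectedComponentsWithStats(m.astype(np.uint8))
for i in range(1,k):
    if s[i,4]>40: print("knob?",s[i],P[l==i].mean(0).round(1),rect(P[l==i]),L[l==i].mean(0).round(1))
E
python3 kn.py
```

```text
{'time_s': 20.65, 'joints': [-0.113, 0.344, -0.702, 1.643, 0.232, 1.241, -1.956], 'tool_pos': [470.767, 330.554, 184.491], 'ee_rot': [0.0, 0.972, 0.236, -0.0], 'ft_force': [0.092, -0.158, -0.3], 'ft_torque': [-0.003, -0.012, 0.02], 'gripper_force': 0.0, 'gripper_width': 0.585}
(np.float64(117.28900621729562), array([-4.e-04, -6.e-04, -1.e+00]))
knob? [ 430  165  105   26 2099] [540.5 254.1 110. ] (array([540.7, 253.1]), array([13.9, 66. ]), 24.6) [-0.7 -0.2]
knob? [309 207  25  25 464] [470.6 331.3 111.9] (array([470.1, 331. ]), array([15. , 15.1]), -20.2) [-32.6  98.9]
knob? [624 220  16  24 305] [557.4 143.2 111.4] (array([557.1, 142.8]), array([11.2, 15.3]), -59.7) [ -30.9 -108.3]
```

move_arm(fingers=[0.05,0.05,0.05,0.05,0.05,0.05,0.05,0.0,0.0,0.0,0.0], offset=[[0,0,-0.02],[0,0,-0.02],[0,0,-0.016],[0,0,-0.012],[0,0,-0.009],[0,0,-0.0055],[0,0,0],[0,0,0],[0,0,0],[0,0,0],[0,0,0]], rotation=[[0,0,0],[0,0,0],[0,0,0],[0,0,0],[0,0,0],[0,0,0],[0,0,0],[0,0,0],[0,0,0],[0,0,0],[0,0,0]])

```text
time_s: 22.08
tool_pos: [471.0, 331.0, 103.8]
ee_rot: [-0.0, 0.972, 0.236, 0.0]
ft_force: [-2.5, -0.5, 6.3]
gripper_width: 0.161
gripper_force: 58.5
```

Run:
```python
from h import *
st()
def path(piv,start,end,n,sgn):
    a=np.linspace(start,end,n+1); p=np.c_[np.cos(np.radians(a)),np.sin(np.radians(a))]*32
    print((np.diff(p,axis=0)/1000).round(4).tolist(),(end-start)/n, (np.array(piv)+p[[0,-1]]).round(1))
path((499.8,345.7),207.2,294.3,12,1)
path((582.2,163.5),225,114.3,15,1)
```

```text
{'time_s': 22.075, 'joints': [-0.139, 0.427, -0.676, 1.724, 0.296, 1.094, -2.003], 'tool_pos': [471.033, 331.021, 103.812], 'ee_rot': [-0.0, 0.972, 0.236, 0.0], 'ft_force': [-2.523, -0.467, 6.267], 'ft_torque': [-0.125, 0.444, 0.055], 'gripper_force': 58.499, 'gripper_width': 0.161}
[[0.0021, -0.0035], [0.0025, -0.0032], [0.0029, -0.0028], [0.0032, -0.0025], [0.0035, -0.002], [0.0037, -0.0016], [0.0039, -0.0011], [0.004, -0.0006], [0.0041, -0.0001], [0.004, 0.0004], [0.0039, 0.0009], [0.0038, 0.0014]] 7.2583333333333355 [[471.3 331.1]
 [513.  316.5]]
[[-0.0027, 0.0031], [-0.0023, 0.0034], [-0.0018, 0.0037], [-0.0014, 0.0039], [-0.0008, 0.004], [-0.0003, 0.0041], [0.0002, 0.0041], [0.0007, 0.0041], [0.0013, 0.0039], [0.0017, 0.0037], [0.0022, 0.0035], [0.0026, 0.0032], [0.003, 0.0028], [0.0034, 0.0024], [0.0036, 0.0019]] -7.38 [[559.6 140.9]
 [569.  192.7]]
```

move_arm(fingers=[0,0,0,0,0,0,0,0,0,0,0,0,0], offset=[[0.0021,-0.0035,0.001],[0.0025,-0.0032,0],[0.0029,-0.0028,0],[0.0032,-0.0025,0],[0.0035,-0.002,0],[0.0037,-0.0016,0],[0.0039,-0.0011,0],[0.004,-0.0006,0],[0.0041,-0.0001,0],[0.004,0.0004,0],[0.0039,0.0009,0],[0.0038,0.0014,0],[0,0,0]], rotation=[[0,0,7.26],[0,0,7.26],[0,0,7.26],[0,0,7.26],[0,0,7.26],[0,0,7.26],[0,0,7.26],[0,0,7.26],[0,0,7.26],[0,0,7.26],[0,0,7.26],[0,0,7.26],[0,0,0]])

```text
time_s: 23.7
tool_pos: [512.5, 316.8, 104.0]
ee_rot: [-0.001, 0.542, 0.84, 0.001]
ft_force: [1.5, 6.4, -4.2]
gripper_width: 0.161
gripper_force: 59.1
```

move_arm(fingers=[0,0,0], offset=[[0.0009,0.0004,0],[0.0009,0.0004,0],[0,0,0]], rotation=[[0,0,1],[0,0,1],[0,0,0]])

```text
time_s: 24.08
tool_pos: [512.8, 316.9, 103.9]
ee_rot: [-0.001, 0.527, 0.85, -0.001]
ft_force: [-5.9, 2.8, -0.5]
gripper_width: 0.16
gripper_force: 59.5
```

At the stop: the commanded 2 mm gave only 0.3 mm, with a reaction force. I release, rise, and go over the right knob.

move_arm(fingers=[0,0.05,0.05,0.05,0.05,0.05,0.05,0.05,0.05,0.05,0.05,0.05,0.05,0.05,0.05,0.05,0.05,0.05,0.05,0.05], offset=[[-0.0012,-0.0006,0],[0,0,0],[0,0,0],[0,0,0],[0,0,0.012],[0,0,0.02],[0,0,0.025],[0,0,0.023],[0.004,-0.0147,0],[0.004,-0.0147,0],[0.004,-0.0147,0],[0.004,-0.0147,0],[0.004,-0.0147,0],[0.004,-0.0147,0],[0.004,-0.0147,0],[0.004,-0.0147,0],[0.004,-0.0147,0],[0.004,-0.0147,0],[0.004,-0.0147,0],[0.003,-0.0147,0]], rotation=[[0,0,0],[0,0,0],[0,0,0],[0,0,0],[0,0,0],[0,0,0],[0,0,0],[0,0,0],[0,0,9],[0,0,9],[0,0,9],[0,0,9],[0,0,9],[0,0,9],[0,0,9],[0,0,9],[0,0,9],[0,0,9],[0,0,9],[0,0,9.5]])

```text
time_s: 26.58
tool_pos: [560.7, 139.2, 185.8]
ee_rot: [0.001, -0.384, 0.923, -0.0]
ft_force: [0.7, -0.7, 0.3]
gripper_width: 0.582
gripper_force: 0.0
```

```bash
python3 kn.py
```

```text
{'time_s': 26.575, 'joints': [0.657, 0.663, -1.366, 1.619, 0.658, 1.406, 1.578], 'tool_pos': [560.717, 139.219, 185.802], 'ee_rot': [0.001, -0.384, 0.923, -0.0], 'ft_force': [0.653, -0.662, 0.268], 'ft_torque': [-0.014, 0.009, -0.028], 'gripper_force': 0.0, 'gripper_width': 0.582}
(np.float64(135.16095698268393), array([ 1.3e-03, -2.0e-04, -1.0e+00]))
knob? [315 207  25  26 488] [560.  136.8 114.1] (array([560.3, 137.3]), array([15. , 15.4]), -3.7) [ -31.2 -115.1]
knob? [446 295  22   8  57] [537.7 242.8 109.9] (array([537.2, 244.4]), array([ 1.5, 16.9]), 24.8) [-7.8 -9.4]
```

move_arm(fingers=[0.05,0.05,0.05,0.05,0.05,0.05,0.05,0.0,0.0,0.0,0.0], offset=[[-0.0012,0.001,-0.02],[0,0,-0.02],[0,0,-0.016],[0,0,-0.012],[0,0,-0.009],[0,0,-0.0055],[0,0,0],[0,0,0],[0,0,0],[0,0,0],[0,0,0]], rotation=[[0,0,0],[0,0,0],[0,0,0],[0,0,0],[0,0,0],[0,0,0],[0,0,0],[0,0,0],[0,0,0],[0,0,0],[0,0,0]])

```text
time_s: 28.0
tool_pos: [559.2, 140.8, 102.2]
ee_rot: [0.0, -0.382, 0.924, -0.0]
ft_force: [-1.4, -1.6, 6.5]
gripper_width: 0.164
gripper_force: 58.5
```

move_arm(fingers=[0,0,0,0,0,0,0,0,0,0,0,0,0,0,0,0], offset=[[-0.0027,0.0031,0.001],[-0.0023,0.0034,0],[-0.0018,0.0037,0],[-0.0014,0.0039,0],[-0.0008,0.004,0],[-0.0003,0.0041,0],[0.0002,0.0041,0],[0.0007,0.0041,0],[0.0013,0.0039,0],[0.0017,0.0037,0],[0.0022,0.0035,0],[0.0026,0.0032,0],[0.003,0.0028,0],[0.0034,0.0024,0],[0.0036,0.0019,0],[0,0,0]], rotation=[[0,0,-7.38],[0,0,-7.38],[0,0,-7.38],[0,0,-7.38],[0,0,-7.38],[0,0,-7.38],[0,0,-7.38],[0,0,-7.38],[0,0,-7.38],[0,0,-7.38],[0,0,-7.38],[0,0,-7.38],[0,0,-7.38],[0,0,-7.38],[0,0,-7.38],[0,0,0]])

```text
time_s: 30.0
tool_pos: [568.2, 193.0, 102.4]
ee_rot: [-0.0, 0.543, 0.84, 0.0]
ft_force: [0.1, 1.5, -2.5]
gripper_width: 0.166
gripper_force: 59.0
```

move_arm(fingers=[0,0,0], offset=[[0.0009,0.0004,0],[0.0009,0.0004,0],[0,0,0]], rotation=[[0,0,-1],[0,0,-1],[0,0,0]])

```text
time_s: 30.38
tool_pos: [568.8, 193.3, 102.3]
ee_rot: [-0.001, 0.557, 0.83, -0.001]
ft_force: [-7.2, -0.8, 0.7]
gripper_width: 0.16
gripper_force: 59.4
```

Also at its stop: 2 mm commanded, 0.7 mm moved, 7 N reaction. I release, rise and look.

move_arm(fingers=[0,0.05,0.05,0.05,0.05,0.05,0.05,0.05,0.05,0.05,0.05,0.05,0.05,0.05], offset=[[-0.0012,-0.0006,0],[0,0,0],[0,0,0],[0,0,0],[0,0,0.012],[0,0,0.02],[0,0,0.025],[0,0,0.025],[0,0,0.025],[-0.007,0.015,0.02],[-0.007,0.015,0],[-0.007,0.015,0],[-0.007,0.015,0],[0,0,0]], rotation=[[0,0,0],[0,0,0],[0,0,0],[0,0,0],[0,0,0],[0,0,0],[0,0,0],[0,0,0],[0,0,0],[0,0,0],[0,0,0],[0,0,0],[0,0,0],[0,0,0]])

```text
time_s: 32.12
tool_pos: [539.7, 254.6, 229.3]
ee_rot: [-0.0, 0.557, 0.831, -0.0]
ft_force: [-0.3, 0.3, 0.4]
gripper_width: 0.585
gripper_force: 0.0
```

```bash
python3 kn.py
python3 - <<'E'
from h import *
im,d=vision.camera("wrist"); P=cloud("wrist",d); cv2.imwrite("pics/w7.png",im[...,::-1])
c=np.array([541,254.6]); y=np.radians(24.3); ex=np.array([np.cos(y),np.sin(y)]); ey=np.array([-ex[1],ex[0]])
L=np.stack([(P[...,:2]-c)@ex,(P[...,:2]-c)@ey],-1)
m=(abs(L[...,0])<38)&(abs(L[...,1])<76)&(abs(P[...,2]-78)<5)
print(np.linalg.lstsq(np.c_[L[m],np.ones(m.sum())],P[m][:,2],rcond=None)[0].round(4))
E
```

```text
{'time_s': 32.125, 'joints': [0.228, 0.441, -0.976, 1.519, 0.368, 1.378, -0.384], 'tool_pos': [539.711, 254.633, 229.279], 'ee_rot': [-0.0, 0.557, 0.831, -0.0], 'ft_force': [-0.311, 0.269, 0.402], 'ft_torque': [0.022, -0.017, 0.007], 'gripper_force': 0.0, 'gripper_width': 0.585}
(np.float64(22.3669465636144), array([-9.e-04,  2.e-04, -1.e+00]))
knob? [312 100  22  23 388] [513.9 315.3 114.9] (array([513.8, 315.2]), array([15. , 15.5]), 68.2) [ 0.2 66.5]
knob? [ 316  160   21   83 1451] [541.8 254.4 112.8] (array([542.7, 252.5]), array([14. , 66.5]), 24.2) [ 0.7 -0.5]
knob? [319 271  20  20 316] [569.3 192.8 114.4] (array([569.8, 191.8]), array([15.1, 15.3]), 48.0) [  0.3 -68. ]
[-0.00000e+00 -1.70000e-03  7.73304e+01]
```

View pics/w7.png

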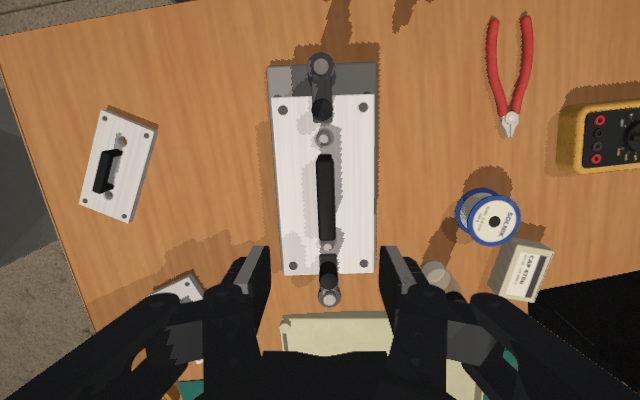

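Both latch arms now lie along the fixture's long axis over the plate: left pivot (320,66) to knob (321,108), right pivot (329,298) to knob (328,272). The knobs are within about 0.4 mm of the centre line, the plate is level and seated, and the gripper is open and clear.

```bash
python3 -c "
from h import *
print(sign_off())"
```

```text
the job is handed in; nothing more can be done
None
```

The job is handed in, and no result came back: the plate sits level and fully down over both guide pins, both latches are swung in to their stops over it, and the gripper is open and clear (about 32 s of the 72 s used).

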